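# Fetch the doming block from behind the jars

### The arm

A 7-joint arm with a two-finger parallel gripper is mounted at the origin on the work surface. World frame = base frame: x ahead of the robot, y to its left, z up, the work surface at z = 0. Lengths are in m, angles in rad, forces in N, time in s.
With the tool pointing down it reaches from about 0.425 to 0.925 m from the base axis. Payload 6.8 kg.
Tool frame: the origin (TCP) lies at the very end of the fingers, on their centre line; the grasp point (between the pads) lies 19 mm behind it; z points along the fingers, y is the line along which they close (so a half turn about z gives the same grasp; the last joint's range is limited). The gripper opens to 85 mm and grips with 20 to 120 N. Pads are 22 mm wide; open, the fingers measure 114 mm over their backs; the gripper's body (76 mm by 85 mm) begins 54 mm behind the grasp point. The pads swing forward as they close: fully open they stand 13 mm farther back than shut.
Start: joints at [1.117, 0.477, 0.022, 1.555, -0.011, 1.109, -0.083], TCP at [0.229, -0.635, 0.231] pointing down, gripper open.
Joint ranges: [-2.96, 2.96], [-0.34, 2.1], [-1.41, 1.46], [0.24, 2.44], [-1.37, 4.51], [0.17, 1.92], [-2.96, 2.96]. Speed limits (rad/s): [2.39, 2.39, 3.14, 3.14, 3.14, 3.14, 3.14].

### API

Orientations are given as a unit quaternion [w, x, y, z].
In Python, from cell import robot, optics, nets gives the robot as it stands. The module is installed in compiled form; this text tells all that it offers.
- The arm moves only by the tool carry_out, never from a script. Its argument "series" is a list that holds one entry, the list of rows, each a list of 6 numbers: the shift along the world's x, y, z in m, then the turn, a rotation vector about the world's x, y, z in degrees. A call has 1 to 10 rows; each row shifts and turns the commanded pose from where the row before left it; what a row does not reach is not made up. A row lasts 1/12 s, in which the tool goes at most 41.7 mm and 7.16 degrees, less where a joint would pass 70% of its speed; a pose out of reach is approached as far as the arm can. A call with a gripper value outside its range is refused whole. "claw" is the opening, from 0 (shut) to 1 (fully open), set as the call begins (left out, the last holds). The fingers move at their own pace and stop on an object; "squeeze" is the grip in N (left out, the last holds). Time passes only in rows, so rows that do not move let the fingers close. It gives the time, the measured TCP pose, the force, the opening and the grip force at its end, in the units of the state.
- robot.observe(): the state, without advancing time (a new reading comes with each control period).
- optics.capture(name): name is "scene" or "top" or "wrist"; returns (picture, depth): 420x560x3 uint8, blue, green, red; 420x560 float32, m along the optical axis (not along the pixel's ray), 0 where there is no reading.
- optics.get_calibration(name): a dict with "fov_y" (degrees; the focal length in pixels is half the picture's height over the tangent of half this angle, whatever the lens; pixels are square), "cx", "cy" (the principal point, pixels), "world_to_cam" (4x4, takes a point from world to camera coordinates); the wrist camera has in their place "hand_eye" (4x4, takes a point from camera to tool coordinates, whose origin is the TCP and whose axes are the flange's). Camera axes: x right, y down, z forward; pixel columns grow to the right and rows downward; lengths in m; the calibration is good to about 2 mm. A picture is of the moment at which its call begins: read the wrist's pose just before it. get_calibration takes no time and is no camera call.
- robot.job_done(): hands the job in; it is judged then, once.
Trained networks look in the newest picture that a camera, given by its name, has taken for a name from the list of things; names that differ only in an ending like _2 or _b are one class to them, and where a whole thing is asked for, a point or a joint stands for the part that bears it (a point fixed in the world has none). Each returns a list of dicts, best first, with "p" (0 to 1); they miss things now and then, are a little off and sometimes report something else, mostly with a low value. They report only what shows in the picture. A call takes as long as a camera call. They do not tell look-alikes from the thing itself.
- nets.search_frame(target, camera): "centre" ([column, row] as shares, 0 to 1, of the picture: columns of its width, rows of its height, amid what is visible of it).
- nets.regions_of(target, camera): "pixels" (420x560 bool, what is visible of it) and "centre" ([column, row] as shares, 0 to 1, of the picture: columns of its width, rows of its height, amid what is visible of it).
- nets.spot_point(target, camera): "centre" ([column, row] as shares, 0 to 1, of the picture: columns of its width, rows of its height: a listed point, or the origin of a listed thing).
The state is a dict: "time": time; "q": joint angles; "qd": joint speeds; "joint_torque": joint torques, N m; "tool_pos": TCP position; "tool_rot": TCP orientation; "force": force on the tool from outside, world axes, zero at the start; "torque": the same for the moment, N m; "width": finger opening in m; "finger_force": force on a finger pad.
Only numpy, scipy, OpenCV 4.12 (cv2) and the standard library are available. Lean on these libraries where they do the work, as an engineer would, in place of code of your own. Each camera call takes 0.05 s, during which the arm holds its last target. There are 200 camera calls.

### The job

The brass doming block on the wooden stand is hemmed in by three jars: first move all three jars aside onto the cork mat, then fetch the block and set it down in the middle of the steel bench plate, and only then put each jar back in the middle of the coaster that matches its cap colour. Keep the jars and the block upright throughout, and leave the block where it is until the jars are all on the mat.

Things in the scene. Friction and masses are not known exactly. Their poses are not given: they have to be found in the camera images.
- jar_red_center (a point): Closed round jar, white with a red screw cap: 46 mm diameter over its whole height, 80 mm tall (the cap is the top 25 mm), about 150 g. The point is its centre, 40 mm above its foot; z up its axis. It can be gripped across its diameter in any direction that is free, low or at the cap.
- jar_blue_center (a point): Closed round jar, white with a blue screw cap: 46 mm diameter over its whole height, 80 mm tall (the cap is the top 25 mm), about 150 g. The point is its centre, 40 mm above its foot; z up its axis. It can be gripped across its diameter in any direction that is free, low or at the cap.
- jar_green_center (a point): Closed round jar, white with a green screw cap: 46 mm diameter over its whole height, 80 mm tall (the cap is the top 25 mm), about 150 g. The point is its centre, 40 mm above its foot; z up its axis. It can be gripped across its diameter in any direction that is free, low or at the cap.
- coaster_red: Flat round red coaster, 68 mm diameter, 3 mm thick, fixed on the 12 mm thick wooden stand; the red-capped jar stands on it at the start. Origin: centre of its underside (12 mm above the bench); z up, its top at z = 3 mm. Its x axis points to the stand's back rail, its y axis along the rail.
- coaster_blue: Flat round blue coaster, 68 mm diameter, 3 mm thick, fixed on the 12 mm thick wooden stand; the blue-capped jar stands on it at the start. Origin: centre of its underside (12 mm above the bench); z up, its top at z = 3 mm. Its x axis points to the stand's back rail, its y axis along the rail.
- coaster_green: Flat round green coaster, 68 mm diameter, 3 mm thick, fixed on the 12 mm thick wooden stand; the green-capped jar stands on it at the start. Origin: centre of its underside (12 mm above the bench); z up, its top at z = 3 mm. Its x axis points to the stand's back rail, its y axis along the rail.
- doming_block_center (a point): Brass doming block, a dimpled 40 mm cube, about 0.54 kg. Point: its centre, 20 mm above its foot; axes along its edges, z up. It starts on the stand's bare wood (12 mm high), its axes within 5 deg of the stand's. Jar centres lie 58 mm off on its -x side and 80 mm off on its +y and -y sides; 38 mm off on its +x side is a fixed rail, top 38 mm above the bench. Once clear, grip its y faces from above.
- bench_plate: Square steel bench plate, 100 x 100 mm, 16 mm thick, fixed on the bench. Origin: centre of its underside; z up, its top at z = 16 mm.
- cork_mat: Flat cork mat, 250 mm (its x) by 110 mm (its y), 4 mm thick, fixed on the bench: the side area for the jars. Origin: centre of its underside; z up, its top at z = 4 mm. Three jars fit in a row along its x, 75 mm apart.
There are look-alikes about, which are no part of the job. Leave any pink look-alike of the part that bears jar_red_center alone.

How it is judged:
By the outcome, as a careful person would: the job done as asked, in the order asked, and still so for the second after the job is handed in, with the robot touching nothing.
It also fails if it takes over 141 s, if anything falls off the work surface, if the arm or the gripper's body presses on something with over 40 N, if the wrist force passes 120 N, or if a joint passes its speed limit or range.

## Working session

There is one attempt and no reset: what is moved stays moved. The work goes in short steps, Python scripts to look and compute and a tool call to move; the robot and the scene stay as the last step left them, time stands still between calls to the robot, and variables do not carry over. Pictures are saved under pics/ and viewed, at most 14 in all, crops included, and the job is handed in when it is done.

Besides the shell and the picture viewer there is one more tool, called after "Call:" as a command line: name --argument value ..., lists and objects as JSON in quotes. carry_out: Moves the arm, as the interface text tells. Its arguments: {"type":"object","properties":{"series":{"type":"array","items":{"type":"array","items":{"type":"array","items":{"type":"number"}}}},"claw":{"type":"number"},"squeeze":{"type":"number"}},"required":["series"]}

```bash
mkdir -p pics; cat > h.py <<'E'
import numpy as np, cv2
from cell import robot, optics, nets
from scipy.spatial.transform import Rotation as R
def cal(n):
    c=optics.get_calibration(n); f=210/np.tan(np.radians(c["fov_y"])/2); return c,f
def c2w(n,st=None):
    c,f=cal(n)
    if n!="wrist": return np.linalg.inv(c["world_to_cam"]),c,f
    st=st or robot.observe(); w,x,y,z=st["tool_rot"]
    T=np.eye(4);T[:3,:3]=R.from_quat([x,y,z,w]).as_matrix();T[:3,3]=st["tool_pos"]
    return T@np.array(c["hand_eye"]),c,f
def cloud(n,depth,st=None):
    M,c,f=c2w(n,st); v,u=np.mgrid[:420,:560]
    P=np.stack([(u-c["cx"])/f*depth,(v-c["cy"])/f*depth,depth],-1)
    return P@M[:3,:3].T+M[:3,3]
def onplane(n,uv,z,st=None):
    M,c,f=c2w(n,st); d=M[:3,:3]@np.array([(uv[0]-c["cx"])/f,(uv[1]-c["cy"])/f,1]); o=M[:3,3]
    return o+d*(z-o[2])/d[2]
E
cat > a.py <<'E'
from h import *
print(robot.observe())
for n in("top","scene"):
    p,d=optics.capture(n); cv2.imwrite(f"pics/{n}0.png",p); np.savez(f"{n}0.npz",p=p,d=d)
    W=cloud(n,d); print(n,cal(n)[0])
    for t in["jar_red_center","jar_blue_center","jar_green_center","doming_block_center","bench_plate","cork_mat"]:
        for r in nets.regions_of(t,n)[:3]:
            m=r["pixels"]&(d>0); 
            if r["p"]<.3 or m.sum()<10: continue
            q=W[m]; zt=np.percentile(q[:,2],95); s=q[q[:,2]>zt-.006]
            (a,b),(w,h),an=cv2.minAreaRect((s[:,:2]*1000).astype(np.float32))
            print(t,round(r["p"],2),np.array(r["centre"])*[560,420],"ztop",zt.round(4),"mean",s.mean(0).round(4),"rect",np.round([a,b,w,h,an],1),m.sum())
E
python3 a.py
```

```text
{'time': 0.0, 'q': array([ 1.11690861,  0.4777826 ,  0.02235937,  1.55648811, -0.01149702,
        1.10931228, -0.08306013]), 'qd': array([-0.00093811,  0.00065323,  0.00072424,  0.00075327,  0.00112925,
       -0.00069759,  0.00095127]), 'joint_torque': array([-4.41668290e-04, -5.96456659e+01,  1.60784461e+00, -2.81203544e+01,
        1.24589272e-02,  9.37049626e-03,  2.38308394e-05]), 'tool_pos': array([ 0.2285462 , -0.63447761,  0.23032237]), 'tool_rot': array([-9.01149525e-04,  9.85086755e-01,  1.72055857e-01, -2.33603806e-04]), 'force': array([ 0.0774296 , -0.10668178,  0.40945916]), 'torque': array([0.02382711, 0.0043344 , 0.02605557]), 'finger_force': 0.0, 'width': 0.08544373007218468}
top {'fov_y': 43.309294697121395, 'cx': 281.1032514552778, 'cy': 203.78390024431917, 'world_to_cam': array([[-0.01608773, -0.99979822, -0.01202909,  0.02613221],
       [-0.99808702,  0.01677614, -0.05950515,  0.60597947],
       [ 0.05969495,  0.01104877, -0.99815552,  1.12435624],
       [ 0.        ,  0.        ,  0.        ,  1.        ]])}
jar_red_center 0.98 [368.48  227.304] ztop 0.0834 m
[... 1660 characters left out ...]
4.616] ztop 0.0962 mean [ 0.6334 -0.0472  0.095 ] rect [631.2 -47.6  45.2  42.9   3. ] 704
jar_blue_center 0.68 [166.712 191.604] ztop 0.0177 mean [ 0.4492 -0.3179  0.0159] rect [ 444.6 -319.   105.    99.7   14.8] 999
jar_green_center 0.97 [328.72  217.392] ztop 0.0962 mean [0.6163 0.1109 0.095 ] rect [614.9 111.3  45.1  42.7   1.9] 676
doming_block_center 0.6 [289.296 230.202] ztop 0.0539 mean [0.6247 0.0326 0.0522] rect [621.9  32.4  42.7  39.8   6. ] 383
bench_plate 0.88 [165.088 190.89 ] ztop 0.0178 mean [ 0.4497 -0.317   0.0159] rect [ 446.  -317.6  101.7   97.7   14.9] 913
cork_mat 0.58 [396.2   211.092] ztop 0.0065 mean [0.5135 0.3039 0.0046] rect [501.5 302.2 251.5 113.9  10. ] 2579
```

View pics/top0.png

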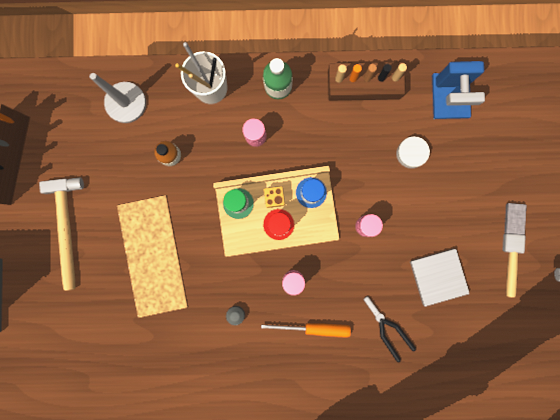

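View pics/scene0.png

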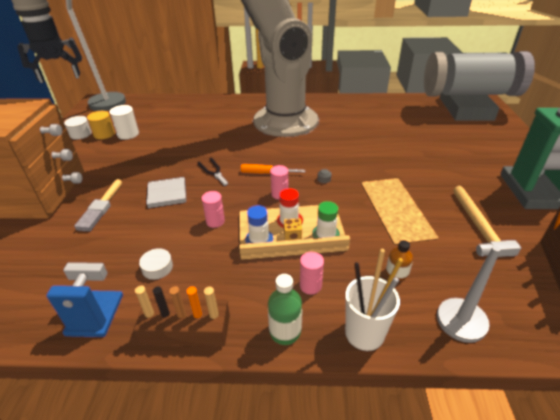

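The top view shows the stand at about (275,210), the red cap at (278,225), blue (311,192), green (235,202) and the block at (275,196). The pink look-alikes are at (254,131), (370,226) and (293,283), the mat at (152,256) and the plate at (440,277). The scene view agrees with this.

I'll move over the stand first and use the wrist camera there.

Call:
carry_out --series '[[[0.0165,0.0325,0.005,0,0,-1.33],[0.0165,0.0325,0.005,0,0,-1.33],[0.0165,0.0325,0.005,0,0,-1.33],[0.0165,0.0325,0.005,0,0,-1.33],[0.0165,0.0325,0.005,0,0,-1.33],[0.0165,0.0325,0.005,0,0,-1.33],[0.0165,0.0325,0.005,0,0,-1.33],[0.0165,0.0325,0.005,0,0,-1.33],[0.0165,0.0325,0.005,0,0,-1.33],[0.0165,0.0325,0.005,0,0,-1.33]]]' --claw 1 --squeeze 40

```text
time: 1.53
tool_pos: [0.3943, -0.3084, 0.2819]
tool_rot: [0.0, 0.998, 0.056, 0.0]
force: [1.2, -1.0, 0.2]
width: 0.0852
finger_force: 0.0
```

Call:
carry_out --series '[[[0.0165,0.0325,0.005,0,0,0],[0.0165,0.0325,0.005,0,0,0],[0.0165,0.0325,0.005,0,0,0],[0.0165,0.0325,0.005,0,0,0],[0.0165,0.0325,0,0,0,0],[0.0165,0.0325,0,0,0,0],[0.0165,0.0325,0,0,0,0],[0.0165,0.0325,0,0,0,0],[0.0165,0.0325,0,0,0,0],[0,0,0,0,0,0]]]'

```text
time: 2.37
tool_pos: [0.5445, -0.009, 0.3017]
tool_rot: [-0.002, 0.998, 0.062, 0.001]
force: [-0.1, 1.0, 0.7]
width: 0.0857
finger_force: 0.0
```

```bash
cat > w.py <<'E'
from h import *
import sys
st=robot.observe(); w,x,y,z=st["tool_rot"]; ry=R.from_quat([x,y,z,w]).as_matrix()[:,1]
print(st["time"],st["tool_pos"].round(4),"close dir",np.degrees(np.arctan2(ry[1],ry[0])).round(2),"z",R.from_quat([x,y,z,w]).as_matrix()[:,2].round(4))
p,d=optics.capture("wrist"); cv2.imwrite(f"pics/{sys.argv[1]}.png",p); W=cloud("wrist",d,st); np.savez(sys.argv[1]+".npz",p=p,d=d,W=W)
for t in sys.argv[2:]:
    for r in nets.regions_of(t,"wrist")[:3]:
        m=r["pixels"]&(d>0)
        if r["p"]<.3 or m.sum()<10: continue
        q=W[m]; zt=np.percentile(q[:,2],95); s=q[abs(q[:,2]-zt)<.006]
        (a,b),(ww,h),an=cv2.minAreaRect((s[:,:2]*1000).astype(np.float32))
        print(t,round(r["p"],2),np.array(r["centre"])*[560,420],"ztop",zt.round(4),"mean",s.mean(0).round(4),"rect",np.round([a,b,ww,h,an],1),m.sum())
E
python3 w.py w1 jar_red_center jar_blue_center jar_green_center doming_block_center coaster_red coaster_blue coaster_green
```

```text
2.3667 [ 0.5445 -0.009   0.3017] close dir -82.91 z [ 0.0022  0.0044 -1.    ]
jar_red_center 0.86 [422.688 167.706] ztop 0.0821 mean [ 0.5573 -0.165   0.0809] rect [ 557.  -165.5   44.2   45.    58. ] 2383
jar_red_center 0.84 [253.4   144.606] ztop 0.097 mean [0.5631 0.0211 0.0958] rect [562.9  21.1  43.9  44.4   3.8] 1909
jar_red_center 0.66 [266.616 239.988] ztop 0.0819 mean [ 0.4428 -0.0065  0.0807] rect [441.6  -6.8  44.6  44.1  22.6] 1971
jar_blue_center 0.84 [331.912  84.21 ] ztop 0.0972 mean [ 0.6293 -0.0485  0.0959] rect [628.7 -48.6  45.3  44.5  75.5] 2134
jar_green_center 0.57 [170.576  83.496] ztop 0.0969 mean [0.612  0.1093 0.0957] rect [611.8 109.5  44.8  44.   48.9] 2663
doming_block_center 0.85 [255.192  81.606] ztop 0.0542 mean [0.6209 0.0311 0.0529] rect [620.6  31.6  39.1  39.5   6.5] 1583
coaster_red 0.9 [257.488 115.92 ] ztop 0.0174 mean [0.5784 0.0208 0.0158] rect [573.1  20.1  69.1  46.5  76.1] 895
coaster_blue 0.87 [308.28   73.416] ztop 0.0173 mean [ 0.6343 -0.0333  0.0159] rect [631.4 -39.6  49.2  66.   86.3] 878
coaster_green 0.77 [203.672  88.914] ztop 0.0171 mean [0.6107 0.0957 0.0157] rect [610.8 100.8  66.6  49.1   4. ] 1007
```

View pics/w1.png

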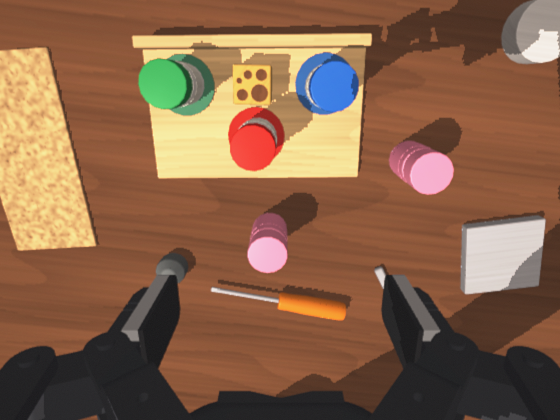

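The wrist view has red at (253,145), blue at (327,85), green at (163,83) and the block at (252,85), which matches the fixed cameras. I'll take the red jar first, gripping its cap along the stand's y.

Call:
carry_out --series '[[[0.005,0.008,-0.03,0,0,0],[0.005,0.008,-0.03,0,0,0],[0.005,0.008,-0.03,0,0,0],[0.004,0.007,-0.03,0,0,0],[0,0,-0.03,0,0,0],[0,0,-0.02,0,0,0],[0,0,0,0,0,0],[0,0,0,0,0,0]]]'

```text
time: 3.43
tool_pos: [0.5607, 0.0127, 0.1309]
tool_rot: [0.0, 0.998, 0.056, -0.001]
force: [0.6, 0.0, 0.2]
width: 0.0855
finger_force: 0.0
```

Call:
carry_out --series '[[[0.0015,0.0045,0,0,0,0],[0.0015,0.0045,0,0,0,0],[0,0,-0.02,0,0,0],[0,0,-0.02,0,0,0],[0,0,-0.02,0,0,0],[0,0,-0.01,0,0,0],[0,0,0,0,0,0],[0,0,0,0,0,0]]]'

```text
time: 4.1
tool_pos: [0.5649, 0.0228, 0.0621]
tool_rot: [-0.0, 0.998, 0.057, 0.0]
force: [0.3, 1.3, -1.2]
width: 0.0852
finger_force: 0.0
```

Call:
carry_out --series '[[[0,0,0,0,0,0],[0,0,0,0,0,0],[0,0,0,0,0,0],[0,0,0,0,0,0],[0,0,0,0,0,0],[0,0,0,0,0,0],[0,0,0,0,0,0],[0,0,0,0,0,0]]]' --claw 0 --squeeze 40

```text
time: 4.77
tool_pos: [0.5651, 0.0224, 0.0625]
tool_rot: [0.0, 0.998, 0.057, 0.001]
force: [-1.7, -1.0, 5.9]
width: 0.0451
finger_force: 40.3
```

Call:
carry_out --series '[[[0,0,0.015,0,0,0],[0,0,0.03,0,0,0],[0,0,0.035,0,0,0],[-0.005,0.01,0.02,0,0,0],[-0.016,0.03,0,0,0,0],[-0.018,0.0345,0,0,0,0],[-0.018,0.0345,0,0,0,0],[-0.018,0.0345,0,0,0,0],[-0.018,0.0345,0,0,0,0],[-0.018,0.0345,0,0,0,0]]]'

```text
time: 5.6
tool_pos: [0.4521, 0.2361, 0.1616]
tool_rot: [0.0, 0.998, 0.057, 0.0]
force: [0.4, 0.1, -1.9]
width: 0.0451
finger_force: 41.5
```

Call:
carry_out --series '[[[-0.014,0.027,0,0,0,0],[-0.0095,0.017,0,0,0,0],[-0.004,0.008,-0.02,0,0,0],[0,0,-0.03,0,0,0],[0,0,-0.03,0,0,0],[0,0,-0.02,0,0,0],[0,0,0,0,0,0],[0,0,0,0,0,0]]]'

```text
time: 6.27
tool_pos: [0.4251, 0.2865, 0.0609]
tool_rot: [0.001, 0.998, 0.057, -0.001]
force: [-0.4, 0.1, -0.4]
width: 0.0451
finger_force: 41.5
```

Call:
carry_out --series '[[[0,0,-0.005,0,0,0],[0,0,-0.003,0,0,0],[0,0,0,0,0,0],[0,0,0,0,0,0]]]'

```text
time: 6.6
tool_pos: [0.4263, 0.2871, 0.054]
tool_rot: [-0.0, 0.998, 0.057, 0.001]
force: [-0.6, 0.6, -1.2]
width: 0.0449
finger_force: 41.5
```

Call:
carry_out --series '[[[0,0,0,0,0,0],[0,0,0,0,0,0],[0,0,0,0,0,0],[0,0,0,0,0,0],[0,0,0,0,0,0],[0,0,0,0,0,0]]]' --claw 1

```text
time: 7.1
tool_pos: [0.4258, 0.287, 0.0534]
tool_rot: [-0.0, 0.998, 0.057, 0.0]
force: [-0.5, -0.0, 0.2]
width: 0.0852
finger_force: 0.0
```

Call:
carry_out --series '[[[0,0,0.02,0,0,0],[0,0,0.03,0,0,0],[0,0,0.03,0,0,0],[0.01,-0.015,0.03,0,0,0],[0.02,-0.033,0,0,0,0],[0.02,-0.033,0,0,0,0],[0.02,-0.033,0,0,0,0],[0.02,-0.033,0,0,0,0],[0.02,-0.033,0,0,0,0],[0.02,-0.033,0,0,0,0]]]'

```text
time: 7.93
tool_pos: [0.5564, 0.0721, 0.1635]
tool_rot: [0.0, 0.998, 0.057, 0.0]
force: [1.2, -0.2, -0.2]
width: 0.0855
finger_force: 0.0
```

Call:
carry_out --series '[[[0.02,-0.033,0,0,0,0],[0.02,-0.033,0,0,0,0],[0.02,-0.033,0,0,0,0],[0.014,-0.023,0,0,0,0],[0,0,-0.02,0,0,0],[0,0,-0.02,0,0,0],[0,0,0,0,0,0],[0,0,0,0,0,0]]]'

```text
time: 8.6
tool_pos: [0.6288, -0.0478, 0.1223]
tool_rot: [-0.0, 0.998, 0.057, -0.001]
force: [0.1, -0.4, 0.4]
width: 0.0851
finger_force: 0.0
```

Call:
carry_out --series '[[[0.001,-0.001,-0.02,0,0,0],[0,0,-0.02,0,0,0],[0,0,-0.015,0,0,0],[0,0,-0.005,0,0,0],[0,0,0,0,0,0],[0,0,0,0,0,0]]]'

```text
time: 9.1
tool_pos: [0.6316, -0.0486, 0.0646]
tool_rot: [0.0, 0.998, 0.057, 0.001]
force: [0.6, -0.6, -0.5]
width: 0.0856
finger_force: 0.0
```

Call:
carry_out --series '[[[0,0,0,0,0,0],[0,0,0,0,0,0],[0,0,0,0,0,0],[0,0,0,0,0,0],[0,0,0,0,0,0],[0,0,0,0,0,0],[0,0,0,0,0,0],[0,0,0,0,0,0]]]' --claw 0

```text
time: 9.77
tool_pos: [0.6315, -0.0489, 0.0644]
tool_rot: [0.0, 0.998, 0.057, 0.001]
force: [-0.6, 1.0, 6.4]
width: 0.0452
finger_force: 40.4
```

Call:
carry_out --series '[[[0,0,0.015,0,0,0],[0,0,0.03,0,0,0],[0,0,0.035,0,0,0],[0,0,0.03,0,0,0],[-0.009,0.024,0,0,0,0],[-0.0135,0.036,0,0,0,0],[-0.0135,0.036,0,0,0,0],[-0.0135,0.036,0,0,0,0],[-0.0135,0.036,0,0,0,0],[-0.0135,0.036,0,0,0,0]]]'

```text
time: 10.6
tool_pos: [0.5531, 0.1562, 0.1732]
tool_rot: [0.0, 0.998, 0.057, -0.0]
force: [0.8, -0.0, -1.5]
width: 0.045
finger_force: 41.4
```

Call:
carry_out --series '[[[-0.0135,0.036,0,0,0,0],[-0.0135,0.036,0,0,0,0],[-0.0135,0.036,0,0,0,0],[-0.0095,0.026,0,0,0,0],[-0.005,0.012,-0.02,0,0,0],[0,0,-0.03,0,0,0],[0,0,-0.03,0,0,0],[0,0,-0.02,0,0,0],[0,0,0,0,0,0],[0,0,0,0,0,0]]]'

```text
time: 11.43
tool_pos: [0.4985, 0.3004, 0.0725]
tool_rot: [0.001, 0.998, 0.057, -0.001]
force: [1.5, 1.2, -1.4]
width: 0.045
finger_force: 41.4
```

Call:
carry_out --series '[[[0,0,-0.01,0,0,0],[0,0,-0.005,0,0,0],[0,0,-0.002,0,0,0],[0,0,0,0,0,0],[0,0,0,0,0,0]]]'

```text
time: 11.85
tool_pos: [0.4995, 0.301, 0.0567]
tool_rot: [-0.0, 0.998, 0.057, 0.0]
force: [0.0, -0.5, -1.6]
width: 0.0449
finger_force: 41.4
```

Call:
carry_out --series '[[[0,0,0,0,0,0],[0,0,0,0,0,0],[0,0,0,0,0,0],[0,0,0,0,0,0],[0,0,0,0,0,0],[0,0,0,0,0,0]]]' --claw 1

```text
time: 12.35
tool_pos: [0.4994, 0.301, 0.0564]
tool_rot: [-0.0, 0.998, 0.057, 0.0]
force: [-0.2, 0.2, 0.4]
width: 0.0857
finger_force: 0.0
```

Call:
carry_out --series '[[[0,0,0.02,0,0,0],[0,0,0.03,0,0,0],[0,0,0.03,0,0,0],[0.008,-0.0135,0.03,0,0,0],[0.02,-0.0335,0,0,0,0],[0.02,-0.0335,0,0,0,0],[0.02,-0.0335,0,0,0,0],[0.02,-0.0335,0,0,0,0],[0.016,-0.027,0,0,0,0],[0.01,-0.017,0,0,0,0]]]'

```text
time: 13.18
tool_pos: [0.6151, 0.1044, 0.1662]
tool_rot: [0.001, 0.999, 0.054, 0.0]
force: [-0.4, 0.4, -0.5]
width: 0.0857
finger_force: 0.0
```

Call:
carry_out --series '[[[0,0,-0.02,0,0,0],[0,0,-0.02,0,0,0],[0,0,0,0,0,0],[0,0,0,0,0,0]]]'

```text
time: 13.52
tool_pos: [0.6124, 0.1094, 0.1255]
tool_rot: [0.0, 0.998, 0.057, -0.001]
force: [-0.3, 0.1, -0.3]
width: 0.0851
finger_force: 0.0
```

Call:
carry_out --series '[[[0,0.0005,-0.02,0,0,0],[0,0,-0.02,0,0,0],[0,0,-0.015,0,0,0],[0,0,-0.007,0,0,0],[0,0,0,0,0,0],[0,0,0,0,0,0]]]'

```text
time: 14.02
tool_pos: [0.6139, 0.1105, 0.0654]
tool_rot: [-0.0, 0.998, 0.057, 0.001]
force: [-0.2, -0.3, 0.6]
width: 0.0858
finger_force: 0.0
```

Call:
carry_out --series '[[[0,0,0,0,0,0],[0,0,0,0,0,0],[0,0,0,0,0,0],[0,0,0,0,0,0],[0,0,0,0,0,0],[0,0,0,0,0,0],[0,0,0,0,0,0],[0,0,0,0,0,0]]]' --claw 0

```text
time: 14.68
tool_pos: [0.614, 0.1102, 0.0654]
tool_rot: [-0.0, 0.998, 0.057, 0.001]
force: [-1.7, 0.2, 6.9]
width: 0.0449
finger_force: 40.3
```

Call:
carry_out --series '[[[0,0,0.015,0,0,0],[0,0,0.03,0,0,0],[0,0,0.035,0,0,0],[-0.004,0.019,0.02,0,0,0],[-0.007,0.036,0,0,0,0],[-0.007,0.036,0,0,0,0],[-0.007,0.036,0,0,0,0],[-0.007,0.036,0,0,0,0],[-0.005,0.026,0,0,0,0],[-0.003,0.016,0,0,0,0]]]'

```text
time: 15.52
tool_pos: [0.5712, 0.3193, 0.1642]
tool_rot: [-0.001, 0.998, 0.059, -0.0]
force: [0.2, -0.5, -1.8]
width: 0.045
finger_force: 41.4
```

Call:
carry_out --series '[[[0,0,-0.02,0,0,0],[0,0,-0.03,0,0,0],[0,0,-0.03,0,0,0],[0,0,-0.015,0,0,0],[0,0,-0.008,0,0,0],[0,0,0,0,0,0],[0,0,0,0,0,0]]]'

```text
time: 16.1
tool_pos: [0.5739, 0.3146, 0.0617]
tool_rot: [0.0, 0.998, 0.056, 0.0]
force: [0.4, 0.0, -1.1]
width: 0.0454
finger_force: 41.3
```

Call:
carry_out --series '[[[0,0,-0.004,0,0,0],[0,0,-0.002,0,0,0],[0,0,0,0,0,0],[0,0,0,0,0,0]]]'

```text
time: 16.43
tool_pos: [0.5736, 0.315, 0.0559]
tool_rot: [-0.0, 0.998, 0.057, 0.0]
force: [-0.8, 0.1, -2.2]
width: 0.0444
finger_force: 41.3
```

Call:
carry_out --series '[[[0,0,0,0,0,0],[0,0,0,0,0,0],[0,0,0,0,0,0],[0,0,0,0,0,0],[0,0,0,0,0,0],[0,0,0,0,0,0]]]' --claw 1

```text
time: 16.93
tool_pos: [0.5733, 0.315, 0.0554]
tool_rot: [-0.0, 0.998, 0.057, 0.0]
force: [0.6, 0.5, 0.0]
width: 0.0853
finger_force: 0.0
```

Call:
carry_out --series '[[[0,0,0.02,0,0,0],[0,0,0.03,0,0,0],[0,0,0.035,0,0,0],[0,0,0.035,0,0,0],[0.01,-0.03,0.025,0,0,0],[0.01,-0.03,0.02,0,0,0],[0.01,-0.03,0.02,0,0,0],[0.01,-0.035,0.02,0,0,0],[0.01,-0.035,0.01,0,0,0],[0.01,-0.035,0,0,0,0]]]'

```text
time: 17.77
tool_pos: [0.6349, 0.1189, 0.2738]
tool_rot: [-0.0, 0.998, 0.057, 0.003]
force: [0.8, -0.2, 0.6]
width: 0.0851
finger_force: 0.0
```

Call:
carry_out --series '[[[0.01,-0.035,0,0,0,0],[0.01,-0.035,0,0,0,0],[0.006,-0.02,0,0,0,0],[0,0,0,0,0,0],[0,0,0,0,0,0],[0,0,0,0,0,0]]]'

```text
time: 18.27
tool_pos: [0.659, 0.0311, 0.2702]
tool_rot: [-0.0, 0.998, 0.057, -0.0]
force: [0.3, 0.5, 0.2]
width: 0.0852
finger_force: 0.0
```

```bash
python3 w.py w2 doming_block_center coaster_red coaster_blue coaster_green
cat > t.py <<'E'
from h import *
import sys
for n in("top","scene"):
    p,d=optics.capture(n); cv2.imwrite(f"pics/{n}{sys.argv[1]}.png",p)
    W=cloud(n,d)
    for t in sys.argv[2:]:
        for r in nets.regions_of(t,n)[:3]:
            m=r["pixels"]&(d>0); 
            if r["p"]<.3 or m.sum()<10: continue
            q=W[m]; zt=np.percentile(q[:,2],95); s=q[q[:,2]>zt-.006]
            (a,b),(w,h),an=cv2.minAreaRect((s[:,:2]*1000).astype(np.float32))
            print(n,t,round(r["p"],2),np.array(r["centre"])*[560,420],"ztop",zt.round(4),"mean",s.mean(0).round(4),"rect",np.round([a,b,w,h,an],1),m.sum())
E
python3 t.py 1 coaster_red coaster_blue coaster_green jar_red_center jar_blue_center jar_green_center cork_mat
```

```text
18.2667 [0.659  0.0311 0.2702] close dir -83.43 z [-4.e-04  1.e-03 -1.e+00]
doming_block_center 0.84 [276.416 196.518] ztop 0.0541 mean [0.6221 0.0312 0.0528] rect [621.2  31.   39.2  39.    6. ] 1585
coaster_red 0.78 [277.2   239.988] ztop 0.0171 mean [0.5612 0.023  0.0159] rect [558.6  22.8  59.2  67.2   8.2] 2030
coaster_blue 0.74 [346.08  191.016] ztop 0.0172 mean [ 0.6316 -0.0481  0.016 ] rect [630.7 -48.5  65.6  66.9  12.6] 2498
coaster_green 0.73 [207.312 193.62 ] ztop 0.0171 mean [0.6108 0.1099 0.0157] rect [609.3 110.   68.3  68.4  16.9] 2611
top coaster_green 0.76 [232.68 202.02] ztop 0.0194 mean [0.6057 0.1209 0.037 ] rect [592.9 102.8 101.8  48.4  48.7] 385
top jar_red_center 0.87 [369.376 225.12 ] ztop 0.0836 mean [ 0.557  -0.1666  0.081 ] rect [ 557.4 -166.8   45.4   42.7   89.1] 502
top jar_red_center 0.84 [153.496 292.488] ztop 0.0866 mean [0.4237 0.2844 0.0841] rect [424.1 284.8  43.2  44.2  88.9] 616
top jar_blue_center 0.72 [145.824 256.914] ztop 0.087 mean [0.4967 0.2994 0.0842] rect [497.  300.1  45.1  40.6  89. ] 527
top cork_mat 0.6 [159.824 253.092] ztop 0.007
[... 626 characters left out ...]
an [ 0.446  -0.0048  0.0799] rect [444.4  -5.1  45.1  43.2  23.8] 537
scene jar_red_center 0.73 [310.016 269.598] ztop 0.0814 mean [0.7633 0.0719 0.0801] rect [762.   71.8  43.8  42.6   4. ] 792
scene jar_red_center 0.63 [210.616 207.984] ztop 0.0811 mean [ 0.5611 -0.1642  0.0798] rect [ 558.8 -164.6   43.8   43.7   37.4] 629
scene jar_blue_center 0.71 [400.008 192.192] ztop 0.0856 mean [0.5029 0.3015 0.0842] rect [500.9 302.7  41.6  43.6  57.4] 560
scene jar_green_center 0.78 [412.72  209.706] ztop 0.0856 mean [0.5756 0.3151 0.0843] rect [572.9 315.7  43.8  45.5  71.7] 683
scene cork_mat 0.88 [390.208 222.096] ztop 0.0066 mean [0.539  0.293  0.0047] rect [543.  308.3 329.3 138.9   4.6] 1480
```

View pics/w2.png

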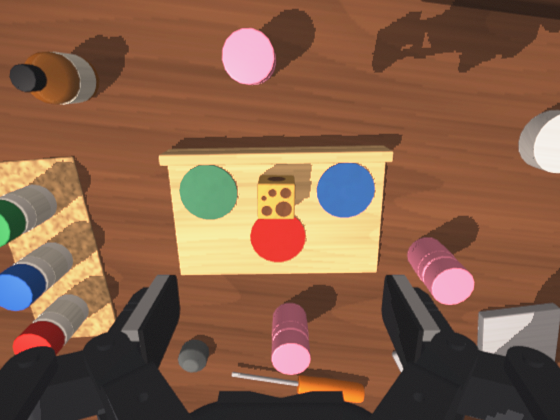

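View pics/scene1.png

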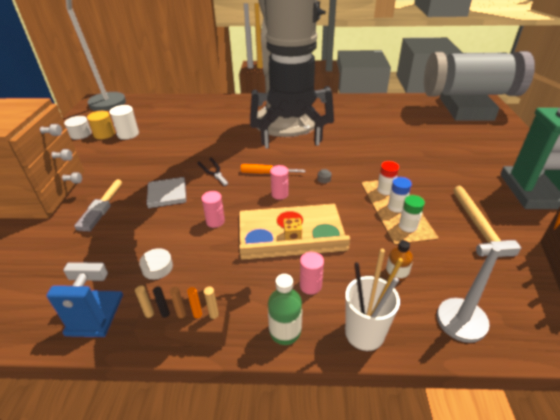

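Red, blue and green stand upright on the mat at scene pixels (388,175), (400,192) and (412,210). The coasters are bare and the block, at wrist (277,197), hasn't moved. Next is the block.

Call:
carry_out --series '[[[-0.0125,0,-0.035,0,0,0],[-0.0125,0,-0.035,0,0,0],[-0.0125,0,-0.035,0,0,0],[0,0,-0.035,0,0,0],[0,0,-0.03,0,0,0],[0,0,-0.01,0,0,0],[0,0,0,0,0,0],[0,0,0,0,0,0]]]'

```text
time: 19.98
tool_pos: [0.6225, 0.0301, 0.0911]
tool_rot: [-0.0, 0.998, 0.057, 0.0]
force: [0.0, -0.7, -0.1]
width: 0.0855
finger_force: 0.0
```

Call:
carry_out --series '[[[-0.001,0.001,-0.02,0,0,0],[0,0,-0.02,0,0,0],[0,0,-0.02,0,0,0],[0,0,-0.01,0,0,0],[0,0,-0.003,0,0,0],[0,0,0,0,0,0],[0,0,0,0,0,0]]]'

```text
time: 20.57
tool_pos: [0.6221, 0.0312, 0.019]
tool_rot: [-0.0, 0.998, 0.057, 0.001]
force: [0.3, -0.5, 0.6]
width: 0.0853
finger_force: 0.0
```

Call:
carry_out --series '[[[0,0,0,0,0,0],[0,0,0,0,0,0],[0,0,0,0,0,0],[0,0,0,0,0,0],[0,0,0,0,0,0],[0,0,0,0,0,0],[0,0,0,0,0,0],[0,0,0,0,0,0],[0,0,0,0,0,0]]]' --claw 0 --squeeze 80

```text
time: 21.32
tool_pos: [0.6214, 0.0313, 0.0182]
tool_rot: [-0.0, 0.998, 0.057, 0.001]
force: [-1.0, 1.4, 5.8]
width: 0.0394
finger_force: 82.3
```

Call:
carry_out --series '[[[0,0,0.01,0,0,0],[0,0,0.025,0,0,0],[0,0,0.035,0,0,0],[0,0,0.035,0,0,0],[0,0,0.025,0,0,0],[-0.01,-0.02,0,0,0,0],[-0.0165,-0.033,0,0,0,0],[-0.0165,-0.033,0,0,0,0],[-0.0165,-0.033,0,0,0,0],[-0.0165,-0.033,0,0,0,0]]]'

```text
time: 22.15
tool_pos: [0.5425, -0.1224, 0.1469]
tool_rot: [-0.0, 0.998, 0.057, -0.001]
force: [1.2, -0.5, -5.7]
width: 0.0394
finger_force: 81.9
```

```bash
python3 - <<'E'
from h import *
W=np.load("w1.npz")["W"]; q=W[205:300,455:552].reshape(-1,3); q=q[abs(q[:,2]-.0165)<.005]
print(len(q),q.mean(0),cv2.minAreaRect((q[:,:2]*1000).astype(np.float32)))
E
```

```text
5263 [ 0.44641615 -0.31850657  0.01707372] ((443.7069091796875, -320.6118469238281), (101.10266876220703, 101.70787811279297), 14.90027904510498)
```

Call:
carry_out --series '[[[-0.0175,-0.035,0,0,0,0],[-0.0175,-0.035,0,0,0,0],[-0.0175,-0.035,0,0,0,0],[-0.0175,-0.035,0,0,0,0],[-0.0155,-0.03,0,0,0,0],[-0.01,-0.019,0,0,0,0],[-0.005,-0.01,-0.02,0,0,0],[0,0,-0.03,0,0,0],[0,0,-0.03,0,0,0],[0,0,-0.02,0,0,0]]]'

```text
time: 22.98
tool_pos: [0.4419, -0.3194, 0.0447]
tool_rot: [-0.001, 0.998, 0.056, -0.002]
force: [-0.8, -0.1, -5.3]
width: 0.0387
finger_force: 81.7
```

Call:
carry_out --series '[[[0,0,-0.01,0,0,0],[0,0,0,0,0,0],[0,0,0,0,0,0],[0,0,0,0,0,0]]]'

```text
time: 23.32
tool_pos: [0.4453, -0.3205, 0.0387]
tool_rot: [0.001, 0.998, 0.057, 0.001]
force: [-0.1, -0.4, -6.2]
width: 0.039
finger_force: 81.7
```

Call:
carry_out --series '[[[0,0,-0.008,0,0,0],[0,0,-0.004,0,0,0],[0,0,-0.002,0,0,0],[0,0,-0.001,0,0,0],[0,0,0,0,0,0],[0,0,0,0,0,0]]]'

```text
time: 23.82
tool_pos: [0.4444, -0.3201, 0.0224]
tool_rot: [0.0, 0.998, 0.057, 0.0]
force: [0.3, -0.4, -5.7]
width: 0.039
finger_force: 82.2
```

Call:
carry_out --series '[[[0,0,0,0,0,0],[0,0,0,0,0,0],[0,0,0,0,0,0],[0,0,0,0,0,0],[0,0,0,0,0,0],[0,0,0,0,0,0]]]' --claw 1

```text
time: 24.32
tool_pos: [0.4445, -0.3202, 0.0225]
tool_rot: [0.0, 0.998, 0.057, 0.0]
force: [-0.2, 0.6, -0.0]
width: 0.0852
finger_force: 0.0
```

Call:
carry_out --series '[[[0,0,0.015,0,0,0],[0,0,0.03,0,0,0],[0,0,0.035,0,0,0],[0,0.01,0.035,0,0,0],[0.005,0.03,0.03,0,0,0],[0.01,0.038,0.01,0,0,0],[0.01,0.04,0,0,0,0],[0.01,0.04,0,0,0,0],[0.01,0.04,0,0,0,0],[0.01,0.04,0,0,0,0]]]'

```text
time: 25.15
tool_pos: [0.4993, -0.081, 0.177]
tool_rot: [0.0, 0.998, 0.057, 0.0]
force: [1.6, -0.3, 0.0]
width: 0.0854
finger_force: 0.0
```

```bash
python3 t.py 2 doming_block_center bench_plate jar_red_center jar_blue_center jar_green_center; python3 -c "
import cv2;p=cv2.imread('pics/top2.png')[220:330,380:500];cv2.imwrite('pics/c2.png',cv2.resize(p,None,fx=4,fy=4))"
```

```text
top doming_block_center 0.63 [444.976 278.502] ztop 0.0598 mean [ 0.445  -0.3206  0.0573] rect [ 444.8 -321.3   40.3   40.1    6.3] 470
top bench_plate 0.55 [429.8   279.594] ztop 0.0204 mean [ 0.4448 -0.3193  0.0175] rect [ 444.3 -321.4  100.3  100.9   15.1] 1784
top jar_red_center 0.98 [153.496 294.588] ztop 0.0869 mean [0.4237 0.2841 0.0842] rect [423.7 284.1  43.3  43.8  44.8] 560
top jar_red_center 0.94 [292.208 282.492] ztop 0.0836 mean [ 0.4416 -0.0071  0.0808] rect [441.7  -7.   42.6  44.5  88.8] 445
top jar_red_center 0.72 [366.52  224.784] ztop 0.0836 mean [ 0.5622 -0.1653  0.0809] rect [ 562.7 -164.1   31.6   44.4   25.4] 349
top jar_blue_center 0.8 [147.392 256.2  ] ztop 0.0868 mean [0.4971 0.2997 0.0841] rect [497.5 300.1  44.2  43.4  73.2] 560
top jar_green_center 0.68 [137.816 222.306] ztop 0.0868 mean [0.5711 0.3138 0.0841] rect [571.3 314.4  45.2  42.9  89.1] 598
scene doming_block_center 0.79 [161.504 185.304] ztop 0.0572 mean [ 0.4483 -0.318   0.0556] rect [ 445.9 -318.9   42.8   41.     9.8] 340
scene bench_plate 0.8 [167.776 195.09 ] ztop 0.0189 mean [ 0.4569 -0.
[... 244 characters left out ...]
6259 -0.0477  0.0153] rect [628.7 -44.7  68.8  59.1  71.1] 344
scene jar_red_center 0.94 [310.184 271.194] ztop 0.0814 mean [0.7624 0.0713 0.0802] rect [761.4  71.1  43.9  44.1  37.6] 851
scene jar_red_center 0.85 [211.176 209.412] ztop 0.081 mean [ 0.5611 -0.1646  0.0798] rect [ 559.5 -164.7   44.    44.     3.7] 622
scene jar_red_center 0.64 [280.28  179.718] ztop 0.0812 mean [ 0.4463 -0.0043  0.0799] rect [443.8  -3.5  41.5  46.1  61.3] 513
scene jar_blue_center 0.78 [401.128 195.384] ztop 0.0856 mean [0.504  0.3002 0.0843] rect [521.6 305.1  82.6  41.   13.5] 559
scene jar_green_center 0.83 [414.68  212.898] ztop 0.0854 mean [0.5762 0.3154 0.0841] rect [574.5 316.1  46.8  43.3   5. ] 704
```

View pics/c2.png

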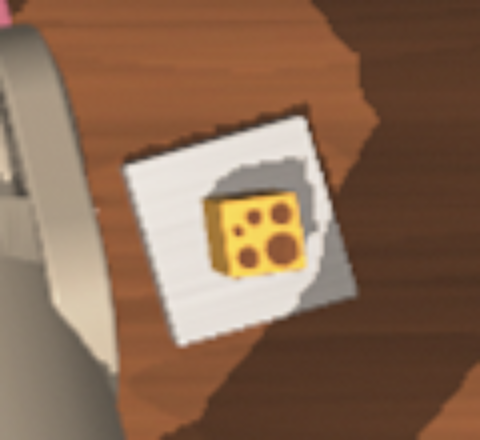

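The block is centred on the plate, at crop (258,235), and upright. Now I'll return the red jar.

Call:
carry_out --series '[[[-0.006,0.03,0,0,0,0],[-0.0078,0.039,0,0,0,0],[-0.0078,0.039,0,0,0,0],[-0.0078,0.039,0,0,0,0],[-0.0078,0.039,0,0,0,0],[-0.0078,0.039,0,0,0,0],[-0.0078,0.039,0,0,0,0],[-0.0078,0.039,0,0,0,0],[-0.0078,0.039,0,0,0,0],[-0.0053,0.027,0,0,0,0]]]'

```text
time: 26.58
tool_pos: [0.4243, 0.2898, 0.177]
tool_rot: [-0.001, 0.998, 0.058, 0.0]
force: [-0.2, 0.4, 0.4]
width: 0.0856
finger_force: 0.0
```

Call:
carry_out --series '[[[0,0,-0.03,0,0,0],[0,0,-0.03,0,0,0],[0,0,0,0,0,0],[0,0,0,0,0,0],[0,0,0,0,0,0]]]'

```text
time: 27.0
tool_pos: [0.4262, 0.2862, 0.1176]
tool_rot: [-0.0, 0.998, 0.056, 0.0]
force: [-0.3, 1.0, 0.6]
width: 0.0852
finger_force: 0.0
```

Call:
carry_out --series '[[[0,0,-0.02,0,0,0],[0,0,-0.02,0,0,0],[0,0,-0.017,0,0,0],[0,0,-0.007,0,0,0],[0,0,0,0,0,0],[0,0,0,0,0,0]]]'

```text
time: 27.5
tool_pos: [0.4264, 0.2866, 0.0538]
tool_rot: [-0.0, 0.998, 0.056, 0.001]
force: [-0.1, 0.6, -0.2]
width: 0.0855
finger_force: 0.0
```

Call:
carry_out --series '[[[0,0,0,0,0,0],[0,0,0,0,0,0],[0,0,0,0,0,0],[0,0,0,0,0,0],[0,0,0,0,0,0],[0,0,0,0,0,0],[0,0,0,0,0,0],[0,0,0,0,0,0]]]' --claw 0 --squeeze 40

```text
time: 28.17
tool_pos: [0.426, 0.2866, 0.0536]
tool_rot: [-0.0, 0.998, 0.057, 0.001]
force: [-1.4, -1.0, 6.5]
width: 0.0451
finger_force: 40.1
```

Call:
carry_out --series '[[[0,0,0.015,0,0,0],[0,0,0.03,0,0,0],[0,0,0.035,0,0,0],[0,0,0.02,0,0,0],[0.01,-0.019,0,0,0,0],[0.018,-0.0345,0,0,0,0],[0.018,-0.0345,0,0,0,0],[0.018,-0.0345,0,0,0,0],[0.018,-0.0345,0,0,0,0],[0.018,-0.0345,0,0,0,0]]]'

```text
time: 29.0
tool_pos: [0.5258, 0.0928, 0.1528]
tool_rot: [0.0, 0.998, 0.057, 0.0]
force: [0.2, 1.0, -2.1]
width: 0.0454
finger_force: 41.7
```

Call:
carry_out --series '[[[0.018,-0.0345,0,0,0,0],[0.013,-0.025,0,0,0,0],[0.007,-0.013,-0.02,0,0,0],[0,0,-0.03,0,0,0],[0,0,-0.02,0,0,0],[0,0,0,0,0,0],[0,0,0,0,0,0],[0,0,0,0,0,0]]]'

```text
time: 29.67
tool_pos: [0.5642, 0.0228, 0.0838]
tool_rot: [-0.0, 0.998, 0.057, 0.001]
force: [0.1, 0.4, -1.3]
width: 0.0449
finger_force: 41.6
```

Call:
carry_out --series '[[[0,0,-0.01,0,0,0],[0,0,-0.006,0,0,0],[0,0,-0.0025,0,0,0],[0,0,0,0,0,0],[0,0,0,0,0,0],[0,0,0,0,0,0]]]'

```text
time: 30.17
tool_pos: [0.5639, 0.0224, 0.0646]
tool_rot: [0.0, 0.998, 0.057, 0.0]
force: [-1.5, -0.5, 4.3]
width: 0.045
finger_force: 42.0
```

Call:
carry_out --series '[[[0,0,0,0,0,0],[0,0,0,0,0,0],[0,0,0,0,0,0],[0,0,0,0,0,0],[0,0,0,0,0,0],[0,0,0,0,0,0]]]' --claw 1

```text
time: 30.67
tool_pos: [0.5635, 0.0222, 0.064]
tool_rot: [0.0, 0.998, 0.057, -0.0]
force: [-0.2, 0.4, -0.5]
width: 0.0855
finger_force: 0.0
```

Call:
carry_out --series '[[[0,0,0.02,0,0,0],[0,0,0.03,0,0,0],[0,0,0.035,0,0,0],[-0.002,0.01,0.03,0,0,0],[-0.009,0.038,0,0,0,0],[-0.009,0.038,0,0,0,0],[-0.009,0.038,0,0,0,0],[-0.009,0.038,0,0,0,0],[-0.009,0.038,0,0,0,0],[-0.009,0.038,0,0,0,0]]]'

```text
time: 31.5
tool_pos: [0.5068, 0.2618, 0.1792]
tool_rot: [0.0, 0.998, 0.057, 0.0]
force: [0.5, 0.3, 0.4]
width: 0.0853
finger_force: 0.0
```

Call:
carry_out --series '[[[-0.006,0.028,0,0,0,0],[-0.003,0.0125,-0.02,0,0,0],[0,0,-0.03,0,0,0],[0,0,-0.02,0,0,0],[0,0,0,0,0,0],[0,0,0,0,0,0],[0,0,0,0,0,0]]]'

```text
time: 32.08
tool_pos: [0.4992, 0.3011, 0.1102]
tool_rot: [-0.0, 0.998, 0.057, 0.001]
force: [0.1, -0.0, 0.2]
width: 0.0853
finger_force: 0.0
```

Call:
carry_out --series '[[[0,0,-0.02,0,0,0],[0,0,-0.02,0,0,0],[0,0,-0.01,0,0,0],[0,0,-0.005,0,0,0],[0,0,0,0,0,0],[0,0,0,0,0,0]]]'

```text
time: 32.58
tool_pos: [0.4991, 0.3011, 0.0551]
tool_rot: [-0.0, 0.998, 0.057, 0.001]
force: [-0.6, 0.1, 0.7]
width: 0.0856
finger_force: 0.0
```

Call:
carry_out --series '[[[0,0,0,0,0,0],[0,0,0,0,0,0],[0,0,0,0,0,0],[0,0,0,0,0,0],[0,0,0,0,0,0],[0,0,0,0,0,0],[0,0,0,0,0,0],[0,0,0,0,0,0]]]' --claw 0

```text
time: 33.25
tool_pos: [0.499, 0.3011, 0.0549]
tool_rot: [-0.0, 0.998, 0.057, 0.001]
force: [-0.3, -0.9, 6.4]
width: 0.0449
finger_force: 40.2
```

Call:
carry_out --series '[[[0,0,0.015,0,0,0],[0,0,0.03,0,0,0],[0,0,0.035,0,0,0],[0,0,0.035,0,0,0],[0.008,-0.022,0.01,0,0,0],[0.0135,-0.036,0,0,0,0],[0.0135,-0.036,0,0,0,0],[0.0135,-0.036,0,0,0,0],[0.0135,-0.036,0,0,0,0],[0.0135,-0.036,0,0,0,0]]]'

```text
time: 34.08
tool_pos: [0.5739, 0.0966, 0.1788]
tool_rot: [0.0, 0.998, 0.057, -0.0]
force: [0.1, -0.4, -1.7]
width: 0.0448
finger_force: 41.5
```

Call:
carry_out --series '[[[0.0135,-0.036,0,0,0,0],[0.0135,-0.036,0,0,0,0],[0.0135,-0.036,0,0,0,0],[0.01,-0.026,0,0,0,0],[0.006,-0.0145,-0.02,0,0,0],[0,0,-0.03,0,0,0],[0,0,-0.03,0,0,0],[0,0,-0.01,0,0,0],[0,0,0,0,0,0],[0,0,0,0,0,0]]]'

```text
time: 34.92
tool_pos: [0.6304, -0.0493, 0.0893]
tool_rot: [-0.0, 0.998, 0.057, -0.0]
force: [-0.1, -0.6, -1.1]
width: 0.0448
finger_force: 41.4
```

Call:
carry_out --series '[[[0.0005,0.0005,-0.012,0,0,0],[0,0,-0.007,0,0,0],[0,0,-0.0025,0,0,0],[0,0,-0.001,0,0,0],[0,0,0,0,0,0],[0,0,0,0,0,0]]]'

```text
time: 35.42
tool_pos: [0.6312, -0.0493, 0.0669]
tool_rot: [0.0, 0.998, 0.057, 0.0]
force: [-0.2, 0.6, -1.2]
width: 0.0451
finger_force: 41.5
```

Call:
carry_out --series '[[[0,0,0,0,0,0],[0,0,0,0,0,0],[0,0,0,0,0,0],[0,0,0,0,0,0],[0,0,0,0,0,0],[0,0,0,0,0,0]]]' --claw 1

```text
time: 35.92
tool_pos: [0.6311, -0.0493, 0.0667]
tool_rot: [0.0, 0.998, 0.057, 0.0]
force: [-0.6, 0.6, -0.1]
width: 0.0852
finger_force: 0.0
```

Call:
carry_out --series '[[[0,0,0.02,0,0,0],[0,0,0.03,0,0,0],[0,0,0.035,0,0,0],[-0.002,0.012,0.03,0,0,0],[-0.006,0.038,0,0,0,0],[-0.006,0.038,0,0,0,0],[-0.006,0.038,0,0,0,0],[-0.006,0.038,0,0,0,0],[-0.006,0.038,0,0,0,0],[-0.006,0.038,0,0,0,0]]]'

```text
time: 36.75
tool_pos: [0.5924, 0.1923, 0.1818]
tool_rot: [0.0, 0.998, 0.057, 0.0]
force: [0.7, 0.3, -0.9]
width: 0.0852
finger_force: 0.0
```

Call:
carry_out --series '[[[-0.006,0.038,0,0,0,0],[-0.006,0.038,0,0,0,0],[-0.005,0.032,0,0,0,0],[-0.002,0.015,-0.02,0,0,0],[0,0,-0.03,0,0,0],[0,0,-0.02,0,0,0],[0,0,0,0,0,0],[0,0,0,0,0,0],[0,0,0,0,0,0]]]'

```text
time: 37.5
tool_pos: [0.5748, 0.314, 0.1129]
tool_rot: [-0.0, 0.998, 0.056, 0.001]
force: [-0.5, 0.4, 0.1]
width: 0.0854
finger_force: 0.0
```

Call:
carry_out --series '[[[-0.001,0.001,-0.02,0,0,0],[0,0,-0.02,0,0,0],[0,0,-0.0125,0,0,0],[0,0,-0.005,0,0,0],[0,0,0,0,0,0],[0,0,0,0,0,0]]]'

```text
time: 38.0
tool_pos: [0.5736, 0.315, 0.0551]
tool_rot: [-0.0, 0.998, 0.057, 0.001]
force: [-0.3, 0.3, 0.7]
width: 0.0855
finger_force: 0.0
```

Call:
carry_out --series '[[[0,0,0,0,0,0],[0,0,0,0,0,0],[0,0,0,0,0,0],[0,0,0,0,0,0],[0,0,0,0,0,0],[0,0,0,0,0,0],[0,0,0,0,0,0],[0,0,0,0,0,0]]]' --claw 0

```text
time: 38.67
tool_pos: [0.5735, 0.3151, 0.055]
tool_rot: [-0.0, 0.998, 0.057, 0.001]
force: [-1.3, -0.7, 6.1]
width: 0.045
finger_force: 40.3
```

Call:
carry_out --series '[[[0,0,0.015,0,0,0],[0,0,0.03,0,0,0],[0,0,0.035,0,0,0],[0,0,0.02,0,0,0],[0.005,-0.025,0,0,0,0],[0.007,-0.037,0,0,0,0],[0.007,-0.037,0,0,0,0],[0.007,-0.037,0,0,0,0],[0.007,-0.037,0,0,0,0],[0.004,-0.02,0,0,0,0]]]'

```text
time: 39.5
tool_pos: [0.6106, 0.1153, 0.1544]
tool_rot: [0.002, 0.999, 0.054, -0.0]
force: [0.3, -0.9, -1.7]
width: 0.0451
finger_force: 41.4
```

Call:
carry_out --series '[[[0.002,-0.0115,-0.02,0,0,0],[0,0,-0.03,0,0,0],[0,0,-0.02,0,0,0],[0,0,0,0,0,0],[0,0,0,0,0,0],[0,0,0,0,0,0]]]'

```text
time: 40.0
tool_pos: [0.6127, 0.1109, 0.0856]
tool_rot: [-0.0, 0.998, 0.057, 0.001]
force: [0.6, -0.2, -1.3]
width: 0.0447
finger_force: 41.3
```

Call:
carry_out --series '[[[-0.0005,-0.0005,-0.01,0,0,0],[0,0,-0.006,0,0,0],[0,0,-0.0025,0,0,0],[0,0,0,0,0,0],[0,0,0,0,0,0],[0,0,0,0,0,0]]]'

```text
time: 40.5
tool_pos: [0.6118, 0.1098, 0.0661]
tool_rot: [0.0, 0.998, 0.057, 0.0]
force: [-1.0, -0.1, 3.0]
width: 0.0447
finger_force: 41.5
```

Call:
carry_out --series '[[[0,0,0,0,0,0],[0,0,0,0,0,0],[0,0,0,0,0,0],[0,0,0,0,0,0],[0,0,0,0,0,0],[0,0,0,0,0,0]]]' --claw 1

```text
time: 41.0
tool_pos: [0.6115, 0.1097, 0.0655]
tool_rot: [0.0, 0.998, 0.057, -0.0]
force: [-0.1, 0.4, -0.8]
width: 0.0853
finger_force: 0.0
```

Call:
carry_out --series '[[[0,0,0.02,0,0,0],[0,0,0.03,0,0,0],[0,0,0.035,0,0,0],[0,0,0.035,0,0,0],[0.014,-0.02,0.03,0,0,0],[0.014,-0.02,0.03,0,0,0],[0.014,-0.02,0.02,0,0,0],[0.005,-0.02,0.005,0,0,0],[0,0,0,0,0,0],[0,0,0,0,0,0]]]'

```text
time: 41.83
tool_pos: [0.6587, 0.0281, 0.2705]
tool_rot: [0.0, 0.998, 0.055, 0.0]
force: [0.2, 0.8, -1.5]
width: 0.0855
finger_force: 0.0
```

Call:
carry_out --series '[[[0,0,0,0,0,0],[0,0,0,0,0,0]]]'

```text
time: 42.0
tool_pos: [0.6575, 0.0314, 0.2697]
tool_rot: [-0.0, 0.998, 0.058, -0.001]
force: [-0.7, 0.4, -0.1]
width: 0.0854
finger_force: 0.0
```

```bash
python3 w.py w3 jar_red_center jar_blue_center jar_green_center coaster_red coaster_blue coaster_green; python3 t.py 3 jar_blue_center jar_green_center doming_block_center | grep -v "bench"
python3 - <<'E'
# coaster circles from colour, before (w2) and the part visible now, by fitting circles to hull points
from h import *
from scipy.optimize import least_squares
for f in("w2","w3"):
    D=np.load(f+".npz"); p,W=D["p"],D["W"]; hsv=cv2.cvtColor(p,cv2.COLOR_BGR2HSV)
    for n,(x,y),hs in(("red",(562,22),[(0,8),(172,180)]),("blue",(630,-49),[(100,130)]),("green",(611,110),[(50,95)])):
        m=np.zeros(p.shape[:2],bool)
        for a,b in hs: m|=(hsv[...,0]>=a)&(hsv[...,0]<=b)
        m&=(hsv[...,1]>90)&(abs(W[...,2]-.0155)<.004)&(np.hypot(W[...,0]*1e3-x,W[...,1]*1e3-y)<45)
        q=W[m][:,:2]*1e3
        if len(q)<50: print(f,n,len(q)); continue
        h=cv2.convexHull(q.astype(np.float32))[:,0]
        r=least_squares(lambda c:np.hypot(*(h-c).T)-34,[x,y],loss="soft_l1"); print(f,n,len(q),r.x.round(1),np.abs(r.fun).mean().round(2))
E
```

```text
42.0 [0.6575 0.0314 0.2697] close dir -83.36 z [-1.7e-03  6.0e-04 -1.0e+00]
jar_red_center 0.74 [289.184 337.008] ztop 0.0816 mean [ 0.4437 -0.006   0.0806] rect [441.8  -6.4  45.7  44.    8. ] 2399
jar_red_center 0.72 [277.704 257.082] ztop 0.0968 mean [0.5633 0.0223 0.0957] rect [561.9  22.3  44.5  44.5   7.3] 2501
jar_red_center 0.62 [440.72  270.396] ztop 0.0818 mean [ 0.5582 -0.1647  0.0808] rect [ 557.1 -166.    44.5   44.8   78.9] 2737
jar_blue_center 0.79 [354.088 204.204] ztop 0.0969 mean [ 0.631  -0.0481  0.0958] rect [630.5 -48.5  45.1  44.   78.1] 2640
jar_green_center 0.7 [202.328 203.7  ] ztop 0.0968 mean [0.6111 0.1095 0.0956] rect [610.2 109.7  44.8  44.6   1.2] 2731
coaster_red 0.89 [276.192 221.592] ztop 0.0175 mean [0.5767 0.0246 0.0158] rect [571.8  24.   52.3  68.6   7. ] 984
coaster_blue 0.8 [338.184 174.888] ztop 0.0174 mean [ 0.642  -0.0411  0.016 ] rect [636.9 -43.5  52.   66.9  37.6] 973
coaster_blue 0.4 [534.072 342.51 ] ztop 0.0572 mean [ 0.4627 -0.3287  0.0558] rect [ 463.3 -327.9   24.3   11.3   67.5] 735
coaster_green 0.73 [219.296 181.314] ztop 0.0222 
[... 209 characters left out ...]
ck_center 0.79 [442.12 279.72] ztop 0.0601 mean [ 0.4451 -0.3209  0.0573] rect [ 444.9 -321.4   40.1   39.7    6.9] 497
scene jar_blue_center 0.75 [257.6   224.994] ztop 0.0964 mean [ 0.634  -0.0472  0.095 ] rect [630.7 -47.4  46.5  42.5   3.9] 692
scene jar_green_center 0.88 [326.816 218.61 ] ztop 0.0964 mean [0.6143 0.1117 0.095 ] rect [612.5 112.4  42.4  44.9  65.2] 687
scene doming_block_center 0.54 [163.576 184.884] ztop 0.0571 mean [ 0.4484 -0.3171  0.0556] rect [ 446.1 -317.8   39.9   38.3    8. ] 334
w2 red 1975 [563.4  23.1] 0.71
w2 blue 2424 [632.  -48.1] 1.13
w2 green 2320 [611.1 111. ] 1.55
w3 red 893 [562.7  23.3] 0.45
w3 blue 858 [630.6 -48.7] 0.92
w3 green 662 [609. 111.] 1.33
```

View pics/w3.png

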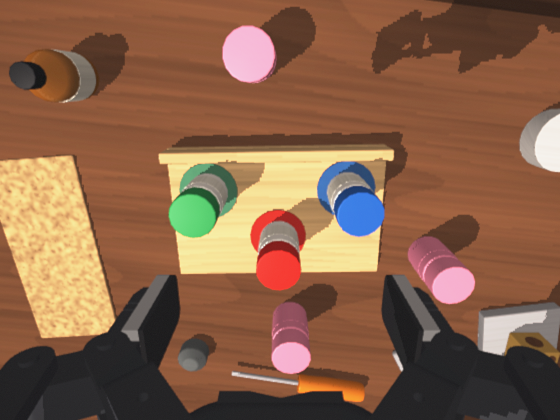

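The wrist view shows all three jars upright on their own coasters, within about 1–2 mm of centre. The block is centred on the plate, the pink look-alikes haven't moved and the gripper is clear.

```bash
python3 -c "
from cell import robot
print(robot.job_done())"
```

```text
the job is handed in; nothing more can be done
None
```

The job is done and handed in: the jars went to the mat, then the block to the middle of the steel plate, then each jar back to its matching coaster. By the last camera check everything stood upright and within about 2 mm of centre, at about 42 s of the 141 s allowed.

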